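Let the weight tray down on its ratchet

ROBOT

A 6-joint arm with a two-finger parallel gripper is mounted at the origin on the work surface. World frame = base frame: x ahead of the robot, y to its left, z up, the work surface at z = 0. Lengths are in mm, angles in rad, forces in N, time in s.
With the tool pointing down it reaches from about 300 to 775 mm from the base axis. Payload 14.6 kg.
Tool frame: the origin (TCP) lies on the centre line of the jaws, within the pads' length; the fingertips stand 25 mm ahead of it and the grasp point (between the pads) lies 6 mm ahead of it (tips_ahead is the distance from the TCP to the fingertips, in mm); z points along the fingers, x is the direction in which the jaws open and shut, and the axes are right-handed (so a half turn about z gives the same grasp; the last joint's range is limited). The gripper opens to 85 mm and grips with 20 to 120 N. Pads are 22 mm wide; open, the fingers measure 114 mm over their backs; the gripper's body (76 mm by 85 mm) begins 54 mm behind the grasp point. The pads swing forward as they close: fully open they stand 13 mm farther back than shut.
Start: joints at [-1.379, 0.3, 1.521, -0, 1.321, -0.067], TCP at [140.75, -531.676, 256.281] pointing down, gripper open.
Joint ranges: [-3.03, 3.03], [-0.79, 2.21], [0.23, 2.52], [-1.04, 4.18], [0, 3.07], [-2.55, 2.55]. Speed limits (rad/s): [2.22, 2.22, 2.57, 3.14, 3.14, 3.14].

INTERFACE

Orientations are given as a unit quaternion [w, x, y, z].
In Python, from cell import * gives the robot as it stands.
- The arm moves only by the shell command python3 -m inch 'ROWS' [FORCE]. ROWS is JSON, a list that holds one entry, the list of rows, each a list of 5 numbers: the shift along the tool's x, y, z in m, then the turn about the tool's z in rad, then the finger opening in m, from 0 to 0.0854. A call has 1 to 5 rows; each row is the pose to reach, as a shift and turn from the pose commanded when the call began, along the tool's axes at that moment; what a row does not reach only later rows make up. A row lasts 1/10 s, in which the tool goes at most 50 mm and 8.59 degrees, less where a joint would pass 70% of its speed; a pose out of reach is approached as far as the arm can. A call with a gripper value outside its range is refused whole. The fingers move at their own pace and stop on an object; FORCE is the grip in N (left out, the last holds). Time passes only in rows, so rows that repeat a pose let the fingers close. It gives the time, the measured TCP pose, the force and the opening at its end, in the units of the state.
- sense(): the state, without advancing time (a new reading comes with each control period).
- camera(name): name is "side" or "top"; returns a dict with "img" (384x512x3 uint8, red, green, blue), "range_z" (384x512 float32, mm along the optical axis (not along the pixel's ray), 0 where there is no reading), "fx", "fy", "cx", "cy" (pixels), "R" (3x3) and "t" (3): a world point X has camera coordinates R X + t. Camera axes: x right, y down, z forward; pixel columns grow to the right and rows downward; lengths in mm; the calibration is good to about 2 mm. A picture is of the moment at which its call begins.
- job_done(): hands the job in, once; it reports no verdict.
Trained networks look in the newest picture that a camera, given by its name, has taken for a name from the list of things; names that differ only in an ending like _2 or _b are one class to them, and where a whole thing is asked for, a point or a joint stands for the part that bears it (a point fixed in the world has none). Each returns a list of dicts, best first, with "confidence" (0 to 1); they miss things now and then, are a little off and sometimes report something else, mostly with a low value. They report only what shows in the picture. A call takes as long as a camera call.
- look_for(camera, label): "bbox" ([left, top, right, bottom] in pixels, round what is visible of it).
- landmark_of(camera, label): "location" ([column, row] in pixels: a listed point, or the origin of a listed thing).
The state is a dict: "t": time; "joints": joint angles; "qvel": joint speeds; "joint_efforts": joint torques, N m; "ee_pos": TCP position; "tool_rot": TCP orientation; "ft_force": force on the tool from outside, world axes, zero at the start; "wrist_torque": the same for the moment, N m; "width": finger opening in mm.
Only numpy, scipy, OpenCV 4.12 (cv2) and the standard library are available. Lean on these libraries where they do the work, as an engineer would, in place of code of your own. Each camera call takes 0.05 s, during which the arm holds its last target.

TASK

Let the loaded tray of the bench weight lift down until its top is level with the pointer on the post, as near as the notches of the ratchet allow: press the button on the pawl's tail to lift the pawl clear of the toothed wheel, hold it while the tray sinks by itself, and let the pawl drop back so that it locks the wheel at that height. Press gently, feeling for the end of the pawl's travel and never forcing it against its stop; do not push the tray or the wheel by hand, and leave the things lying around where they are.

Things in the scene. Friction and masses are not known exactly. Their poses are not given: they have to be found in the camera images.
- lift: Weight lift fixed on the bench, turned up to 0.35 rad: white base plate 170 x 360 x 12 mm (x, y, z), upright white plate on its robot side up to z 262 mm, steel toothed wheel whose face looks to +x, round loaded tray at +y of it. Origin: centre of the base's underside. A toothed bar (frame x -10, y -42 mm) carries the tray; its top starts at z 269 mm and sinks with it.
- wheel_axis (a point): Centre of the toothed wheel (fixed point of the lift; axis along the lift's x): 100 mm across, 12 mm thick, 15 saw teeth, 190 mm above the bench. The tray's weight turns it; a damper slows it. The tray sinks by itself at 6 to 10 mm/s while the pawl is clear. A pawl let down between notches rides on a tooth until the wheel reaches the next notch, where it locks.
- pawl_hinge (a point): Pivot of the pawl, a dark steel bar 12 mm wide and 8 mm thick lying along the lift's y, 246 mm above the bench (fixed point). Its nose points to -y onto the wheel's top, 50 mm from the pivot; its tail points to +y and carries the press button 55 mm from the pivot. Pressing the tail down lifts the nose. It is sprung down onto the teeth.
- button_axis (a point): Fixed point on the press button's vertical axis, level with the tail's top face when the pawl is down, 250 mm above the bench. The button is a steel dome 26 mm across on an adjusting screw; its crown stands 12 to 32 mm above this point, not measured: find it by feel. From first touch 6 to 7 mm of travel lifts the pawl clear and 8 mm meets a hard stop. It resists softly, 3 to 5 N at first, up to 8 N later; over 13 N is forcing it. Free above and around.
- tray: The loaded tray: aluminium disc 84 mm across and 6 mm thick with a hooked weight fixed on it (52 mm across, hook's top 83 mm above the disc's underside). Origin: centre of the underside; it moves straight up and down only, locked by the pawl.
- drum (a joint): Angle of the toothed wheel and drum (rad): 0 at the start, resting on the pawl; grows as it turns back and lets the tray down. One notch is 0.419 rad and 10 mm of tray. It cannot be wound up again except by pushing the tray.
- tray_rim (a point): Point on the top face of the tray at its rim beside the pointer. At the start 170 mm above the bench; what has to come level with the pointer.
- pointer (a point): Tip of the pointer, a flat blade 4 mm thick at mid-height of a dark collar (28 mm across, 20 mm high) clamped on the 12 mm post beside the tray, 5 mm off the tray's rim (lift's +y side). Its height is the one to reach: 30 to 70 mm below the tray's first height. It does not move.
- spare_weight: Loose hooked steel weight, 38 mm across, 76 mm tall, standing on the lift's base plate in front of the wheel; bystander. Origin under its centre.
- tape_roll: Roll of tape, 56 mm across, 18 mm high, lying on the lift's base plate; bystander. Origin under its centre.
- big_weight: Large hooked steel weight, 60 mm across, 86 mm tall; bystander.
- screwdriver: Screwdriver with a black handle lying on the bench; bystander.
- dish: Shallow glass dish, 90 mm across; bystander.
- gauge_case: Flat blue instrument case, 75 x 210 x 24 mm; bystander.
- beaker: Glass beaker, 68 mm across, 90 mm tall; bystander.

How it is judged (in metres and radians):
On the way:
1. the pawl is held clear and the wheel is turning back, past the first notch (value of joint drum above 0.44 rad and velocity of joint drum above 0.1 rad/s), for 0.2 s.
At the end, for the whole second after the job is handed in: The tray's top face is within 8 mm of the pointer's height (the notches are 10 mm apart, so the nearest is always within 5 mm), the wheel stands still (under 0.03 rad/s), locked by the dropped pawl (z of tray_rim in the frame of pointer between -0.008 and 0.008 m and velocity of joint drum between -0.03 and 0.03 rad/s); the robot touches nothing.
It fails at once if the pawl (or anything else) is forced: the fingers press on it with more than 13 N (contact force between the fingers and anything else above 13 N).
It fails at once if the tray or the wheel is pushed by hand (more than 2 N) (contact force between any of the fingers, the arm and tray above 2 N or contact force between any of the fingers, the arm and drum above 2 N).
It fails at once if a bystander is moved by more than 25 mm (distance of any of spare_weight, tape_roll, big_weight, screwdriver, dish, gauge_case, beaker from where it was at the start of the episode above 0.025 m).
It also fails if it takes over 58 s, if anything falls off the work surface, if the arm or the gripper's body presses on something with over 40 N, if the wrist force passes 120 N, or if a joint passes its speed limit or range.

## Working session

There is one attempt and no reset: what is moved stays moved. The work goes in short steps, Python scripts to look and compute and a shell command to move; the robot and the scene stay as the last step left them, time stands still between calls to the robot, and variables do not carry over. Pictures are saved under pics/ and viewed, and the job is handed in when it is done.

```bash
ls; mkdir -p pics; cat > h.py <<'E'
from cell import *
import numpy as np, cv2
def world(c,u,v,z=None,rz=None):
    R=np.array(c["R"]);t=np.array(c["t"]);d=np.array([(u-c["cx"])/c["fx"],(v-c["cy"])/c["fy"],1.])
    C=-R.T@t; D=R.T@d
    s=rz if rz is not None else (z-C[2])/D[2]
    return C+s*D
def proj(c,X):
    p=np.array(c["R"])@np.array(X)+np.array(c["t"]);return [c["fx"]*p[0]/p[2]+c["cx"],c["fy"]*p[1]/p[2]+c["cy"]]
E
python3 - <<'E'
from h import *
for n in("side","top"):
    c=camera(n); cv2.imwrite(f"pics/{n}0.png",c["img"][:,:,::-1])
    R=np.array(c["R"]);print(n,"cam at",-R.T@np.array(c["t"]),"fwd",R[2])
    for l in("button_axis","pawl_hinge","wheel_axis","tray_rim","pointer","lift","tray"):
        r=landmark_of(n,l)
        for k in r[:2]:
            u,v=k["location"];z={"button_axis":250,"pawl_hinge":246,"wheel_axis":190,"tray_rim":170,"tray":164,"lift":0}.get(l)
            rz=float(c["range_z"][int(round(v)),int(round(u))]) if 0<=u<512 and 0<=v<384 else 0
            print(l,round(k["confidence"],2),np.round([u,v],1),"z:",np.round(world(c,u,v,z),0) if z is not None else None,"rng:",np.round(world(c,u,v,rz=rz),0))
s=sense();print(s["t"],s["ee_pos"],s["tool_rot"],s["ft_force"],s["width"])
E
```

```text
pics
side cam at [ 343.43819029 -877.16244398  629.93010303] fwd [ 0.18149089  0.86714667 -0.46380784]
button_axis 0.86 [260.7 164.4] z: [534. -14. 250.] rng: [535. -13. 249.]
button_axis 0.5 [247.1 176.1] z: [485. -83. 250.] rng: [491. -50. 234.]
pawl_hinge 0.58 [260.9 173.7] z: [525. -65. 246.] rng: [523. -70. 248.]
pawl_hinge 0.17 [268.9 236.3] z: [ 482. -342.  246.] rng: [567. -16.  12.]
wheel_axis 0.77 [264.2 201.7] z: [ 525. -113.  190.] rng: [ 517. -148.  210.]
tray_rim 0.75 [247.7 177. ] z: [516.  78. 170.] rng: [487. -80. 246.]
lift 0.8 [253.3 242.5] z: [518. -24.   0.] rng: [515. -39.  12.]
top cam at [ 348.33943918  -22.95771409 1390.96227034] fwd [ 0.14692754 -0.01440556 -0.98904235]
button_axis 0.7 [239.  191.1] z: [540.   1. 250.] rng: [536.   0. 276.]
button_axis 0.18 [118.4 230.9] z: [421. 334. 250.] rng: [433. 394.  58.]
pawl_hinge 0.88 [257.  196.5] z: [526. -51. 246.] rng: [525. -51. 253.]
pawl_hinge 0.52 [245.3 213.3] z: [477. -19. 246.] rng: [504. -18.  11.]
wheel_axis 0.59 [275.  196.7] z: [ 535. -106.  190.] rng: [ 526. -102.  249.]
tray_rim 0.72 [207.6 203.2] z: [515.  96. 170.] rng: [514.  96. 173.]
pointer 0.42 [208.1 201.4] z: None rng: [520.  95. 169.]
lift 0.96 [249.9 212.3] z: [509. -33.   0.] rng: [490. -32. 161.]
tray 0.64 [115.5 232.7] z: [421. 369. 164.] rng: [427. 404.  55.]
tray 0.61 [222.9 201.6] z: [521.  51. 164.] rng: [514.  47. 215.]
0.8 [ 140.74461618 -531.67959535  256.30136062] [ 1.57990189e-05  7.92428332e-01 -6.09965031e-01  1.10788173e-05] [ 0.04270566 -0.27455774 -0.1774617 ] 85.50613390488137
```

```bash
python3 - <<'E'
import cv2
for n,b in(("side",(150,120,360,290)),("top",(170,150,320,260))):
    i=cv2.imread(f"pics/{n}0.png");x0,y0,x1,y1=b
    k=800//(x1-x0)if n=="top" else 3
    cv2.imwrite(f"pics/{n}0c.png",cv2.resize(i[y0:y1,x0:x1],None,fx=k,fy=k,interpolation=cv2.INTER_CUBIC))
E
```

```text
(no output)
```

View pics/side0.png

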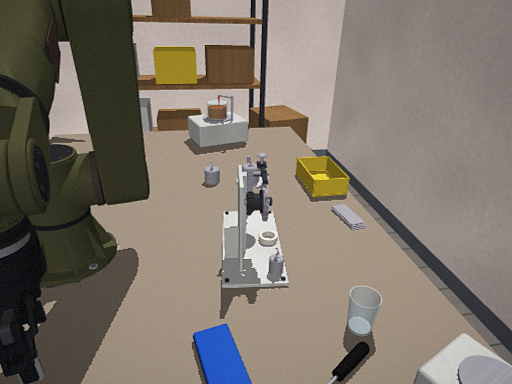

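View pics/side0c.png

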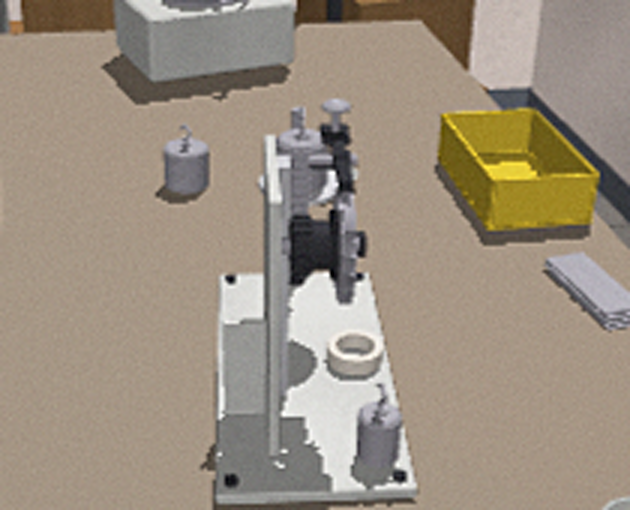

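View pics/top0c.png

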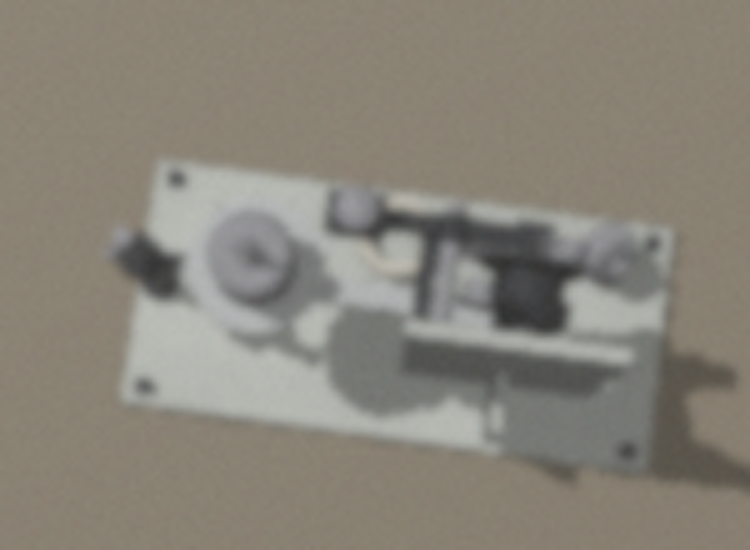

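View pics/top0.png

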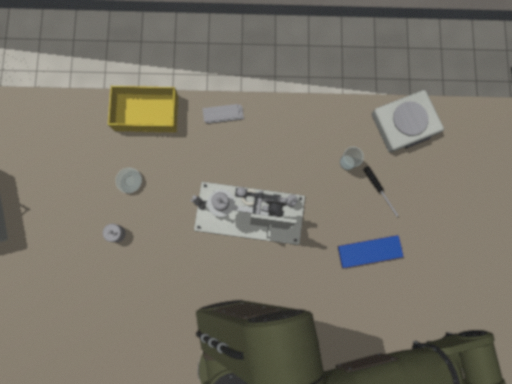

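The side view shows the wheel edge-on at about (265,200), the button at about (262,155), and the tray hidden behind the plate. The top view shows the button at (241,191), the tray at (220,201) and the collar on its post at (201,204). The lift is turned by about -0.13 rad. Next I'll measure heights from the range image.

```bash
python3 - <<'E'
from h import *
c=camera("top"); rz=c["range_z"]
def pc(u0,u1,v0,v1):
    P=np.array([[*world(c,u,v,rz=float(rz[v,u])),u,v] for v in range(v0,v1) for u in range(u0,u1) if rz[v,u]>0]);return P
P=pc(190,320,170,250)
# yaw from base plate z~12
m=np.abs(P[:,2]-12)<4
r=cv2.minAreaRect(P[m][:,:2].astype(np.float32));print("base",r)
print("button zone heights")
for v in range(186,198): print(v,[int(world(c,u,v,rz=float(rz[v,u]))[2]) for u in range(234,250)])
print("collar")
for v in range(192,214): print(v,[int(world(c,u,v,rz=float(rz[v,u]))[2]) for u in range(188,234)])
b=P[(P[:,2]>260)&(P[:,3]<250)];print(b[:,:3].mean(0),len(b),b.min(0),b.max(0))
print(sense()["t"])
E
```

```text
base ((524.6009521484375, -45.25579833984375), (262.5745849609375, 420.03399658203125), 2.1837058067321777)
button zone heights
186 [0, 1, 2, 1, 7, -1, 0, -1, 0, -5, 0, 1, 0, 0, 6, -3]
187 [11, 9, 11, 7, 6, 271, 273, 276, 3, 1, -2, -4, -3, 3, 4, 3]
188 [11, 249, 250, 251, 274, 277, 281, 277, 276, 278, 15, 14, 9, 17, 4, 0]
189 [18, 253, 249, 272, 274, 277, 275, 279, 279, 279, 279, 247, 13, 10, 27, 26]
190 [13, 250, 253, 277, 281, 277, 278, 278, 276, 276, 279, 254, 253, 26, 36, 25]
191 [14, 253, 277, 276, 276, 277, 278, 280, 282, 280, 281, 275, 251, 33, 27, 28]
192 [15, 251, 272, 273, 280, 278, 280, 282, 278, 278, 280, 275, 251, 251, 253, 246]
193 [15, 251, 249, 277, 277, 280, 282, 279, 280, 277, 276, 252, 250, 250, 247, 248]
194 [13, 252, 248, 276, 278, 279, 279, 278, 277, 276, 277, 249, 247, 251, 247, 250]
195 [250, 249, 251, 253, 273, 277, 277, 278, 277, 273, 252, 253, 252, 250, 250, 253]
196 [254, 249, 251, 247, 249, 251, 249, 274, 249, 252, 249, 249, 245, 1390, 245, 251]
197 [11, 10, 242, 247, 250, 248, 252, 248, 248, 249, 248, 253, 19, 8, 17, 12]
collar
192 [3, 4, -2, 0, -5, 0, 4
[... 4103 characters left out ...]
68, 170, 171, 167, 175, 172, 169, 172, 169, 173, 177, 174, 169, 172, 167, 167, 170, 1390, 174, 167, 167, 167, 11, 8]
212 [4, 0, -1, 1, -1, 2, 4, 5, 12, 8, 16, 1390, 14, 11, 6, 12, 10, 17, 17, 15, 14, 11, 166, 170, 167, 169, 170, 173, 168, 170, 171, 169, 166, 169, 170, 172, 169, 169, 173, 169, 168, 170, 171, 9, 9, 12]
213 [2, 1, -2, 6, 2, 3, -2, -1, 11, 13, 11, 10, 8, 9, 16, 12, 11, 13, 8, 10, 19, 15, 9, 171, 168, 171, 170, 173, 170, 167, 169, 167, 168, 172, 170, 169, 165, 170, 175, 174, 169, 165, 12, 16, 14, 15]
[534.73680979  -4.168788   277.82050358] 68 [522.25563723 -16.71351085 271.4986993  236.         187.        ] [548.07303743   8.37317073 282.86751687 245.         196.        ]
0.85
```

From the top range image:

| Item | Measured |
|---|---|
| Button crown | about (535, -4, 280) mm |
| Collar top | about 144 mm |
| Blade top | about 136 mm |
| Pointer height (from collar and blade) | about 134 mm |
| Tray top | 170 mm, which matches the given height |

The nearest notch is 4 down, at 130 mm. I'll raise the tool, close the fingers and cross over.

```bash
python3 -m inch '[[[0,0,-0.04,0,0.0],[0,0,-0.075,0,0.0],[-0.03,-0.038,-0.08,0,0.0],[-0.06,-0.076,-0.08,0,0.0],[-0.09,-0.114,-0.08,0,0.0]]]' 20
python3 -m inch '[[[-0.03,-0.038,0,0,0.0],[-0.06,-0.076,0,0,0.0],[-0.09,-0.114,0,0,0.0],[-0.12,-0.152,0,0,0.0],[-0.15,-0.19,0,0,0.0]]]'
python3 - <<'E'
from h import *
from scipy.spatial.transform import Rotation as Ro
s=sense();q=s["tool_rot"];R=Ro.from_quat([q[1],q[2],q[3],q[0]])
print(s["t"],s["ee_pos"],s["width"],s["ft_force"],"shift",R.inv().apply(np.array([535,-4,s["ee_pos"][2]])-s["ee_pos"]))
E
```

```text
t: 1.35
ee_pos: [228.5, -414.1, 336.4]
tool_rot: [0.0, 0.792, -0.61, 0.0]
ft_force: [0.8, -0.5, 0.5]
width: 12.0
t: 1.85
ee_pos: [373.9, -220.1, 336.6]
tool_rot: [-0.0, 0.792, -0.61, 0.0]
ft_force: [0.9, -0.7, -0.1]
width: 0.3
1.85 [ 373.94399601 -220.06731749  336.5917221 ] 0.3232144237070685 [ 0.87601746 -0.74301755 -0.10944722] shift [-1.67697835e+02 -2.10953924e+02  2.83646790e-04]
```

```bash
python3 -m inch '[[[-0.035,-0.044,0,0,0.0],[-0.07,-0.088,0,0,0.0],[-0.105,-0.132,0,0,0.0],[-0.14,-0.176,0,0,0.0],[-0.169,-0.212,0,0,0.0]]]'
python3 -m inch '[[[0,0,0.0,0,0.0],[0,0,0.01,0,0.0]]]'
python3 - <<'E'
from h import *
for n in("side","top"):
    c=camera(n); cv2.imwrite(f"pics/{n}1.png",c["img"][:,:,::-1])
    print(np.round(proj(c,[535,-4,280])))
s=sense();print(s["t"],s["ee_pos"],s["width"],s["ft_force"],s["joints"])
E
```

```text
t: 2.35
ee_pos: [523.2, -19.2, 336.5]
tool_rot: [-0.0, 0.792, -0.61, 0.0]
ft_force: [0.4, -1.3, 0.6]
width: -0.2
t: 2.55
ee_pos: [522.8, -20.5, 326.6]
tool_rot: [-0.0, 0.793, -0.609, 0.001]
ft_force: [0.8, 0.2, -0.9]
width: 0.0
[261. 153.]
[240. 191.]
2.65 [521.64395709 -21.83686974 324.71286603] -0.009076098065993752 [-0.57092171 -0.48804366  0.24007325] [-1.11932333e-01  1.93738549e-01  1.49426924e+00 -1.52232086e-04
  1.45585309e+00  1.20067724e+00]
```

View pics/side1.png

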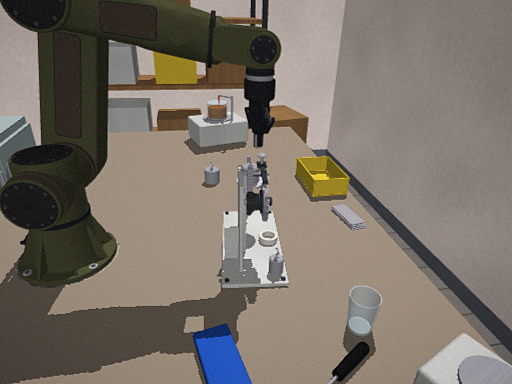

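View pics/top1.png

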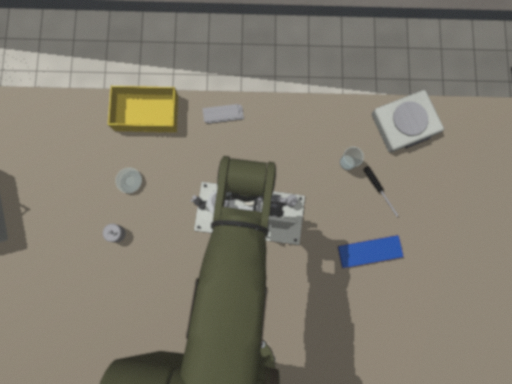

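The top view shows the arm over the lift, but the tray's left rim at about (210,203) stays visible. The tool is about 20 mm short of the button, so I'll correct that.

```bash
python3 -m inch '[[[-0.007,-0.009,0,0,0.0],[-0.0138,-0.0175,0,0,0.0],[-0.0138,-0.0175,0.0,0,0.0]]]'
python3 - <<'E'
from h import *
c=camera("top"); cv2.imwrite(f"pics/top2.png",c["img"][150:260,170:320,::-1].repeat(5,0).repeat(5,1))
for v in range(198,208): print(v,[int(world(c,u,v,rz=float(c["range_z"][v,u]))[2]) for u in range(188,234)])
s=sense();print(s["t"],s["ee_pos"],s["tool_rot"],s["ft_force"],s["qvel"])
E
```

```text
t: 2.95
ee_pos: [536.3, -2.7, 326.4]
tool_rot: [-0.0, 0.793, -0.61, 0.0]
ft_force: [0.1, 0.2, 0.3]
width: -0.4
198 [0, 1, 0, 1, 221, 218, 215, 220, 206, 142, 146, 149, 6, 13, 16, 9, 13, 13, 589, 591, 592, 593, 590, 590, 590, 590, 570, 551, 525, 220, 218, 221, 219, 219, 223, 218, 216, 215, 217, 216, 169, 172, 170, 169, 165, 169]
199 [1, 10, 2, 2, 1, 217, 214, 208, 203, 181, 146, 144, 145, 10, 6, 13, 12, 5, 591, 588, 591, 589, 590, 589, 589, 586, 570, 546, 521, 245, 249, 250, 249, 244, 216, 215, 219, 213, 213, 211, 168, 168, 169, 173, 169, 172]
200 [0, -4, 137, 139, 140, 148, 200, 201, 190, 181, 159, 144, 144, 143, 18, 12, 9, 17, 590, 592, 592, 588, 593, 592, 592, 589, 569, 544, 516, 234, 234, 230, 244, 246, 218, 218, 218, 220, 214, 218, 204, 170, 164, 171, 168, 164]
201 [0, -6, 137, 139, 142, 146, 145, 179, 180, 168, 154, 142, 147, 143, 133, 136, 136, 137, 592, 591, 590, 589, 593, 592, 591, 589, 587, 591, 590, 587, 588, 590, 589, 221, 220, 219, 219, 221, 220, 214, 210, 173, 169, 175, 168, 168]
202 [0, -2, 3, 2, 0, 143, 148, 146, 159, 154, 143, 142, 144, 135, 138, 140, 138, 134, 591, 5
[... 747 characters left out ...]
 597, 598, 599, 598, 599, 601, 599, 597, 598, 597, 597]
206 [2, 0, 1, -4, 0, -4, 2, -2, 0, 15, 16, 65, 60, 58, 33, 19, 21, 588, 591, 590, 590, 591, 590, 591, 592, 585, 592, 594, 594, 592, 594, 596, 596, 597, 600, 602, 598, 599, 600, 603, 601, 601, 604, 600, 599, 598]
207 [2, 1, 1, 4, -2, 2, 0, 0, 2, 12, 24, 20, 40, 34, 25, 18, 19, 592, 591, 591, 595, 590, 592, 590, 591, 588, 590, 594, 592, 596, 596, 597, 601, 602, 600, 601, 599, 603, 603, 604, 604, 604, 603, 604, 601, 603]
3.0 [536.01431328  -3.10243273 326.3512099 ] [-3.39132250e-05  7.92588422e-01 -6.09756991e-01  6.55389880e-05] [-0.76362632  0.08971402 -0.59086148] [-0.01061319 -0.00909757  0.01310252 -0.00213962  0.0002774  -0.01093859]
```

View pics/top2.png

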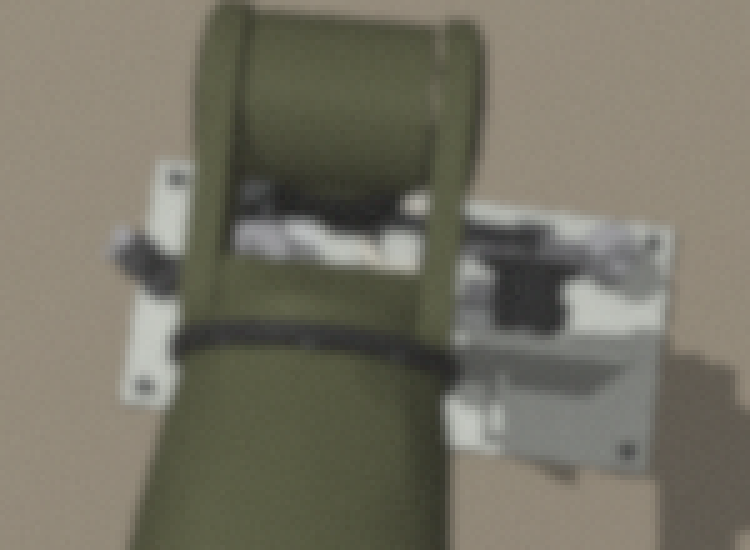

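```bash
cat > m.py <<'E'
from h import *
def tray():
    c=camera("top");h=np.array([[world(c,u,v,rz=float(c["range_z"][v,u]))[2] for u in range(216,240)] for v in range(188,202)])
    r=np.array([[world(c,u,v,rz=float(c["range_z"][v,u]))[2] for u in range(216,230)] for v in range(196,200)])
    return h,r
if __name__=="__main__":
    h,r=tray();a=h[(h>85)&(h<178)];w=r[(r>165)&(r<226)]
    s=sense();print("t",s["t"],"tray",round(float(np.median(a)),1),len(a),"wt",round(float(np.median(w)),1),len(w),"tipz",round(s["ee_pos"][2]-25,2),"F",np.round(s["ft_force"],1))
E
python3 -m inch '[[[0,0,0.007,0,0.0],[0,0,0.014,0,0.0],[0,0,0.014,0,0.0]]]'
python3 m.py; python3 m.py
```

```text
t: 3.3
ee_pos: [535.3, -3.6, 310.9]
tool_rot: [0.001, 0.792, -0.61, -0.001]
ft_force: [-0.1, 0.5, 0.4]
width: -0.2
t 3.35 tray 170.0 32 wt 216.7 43 tipz 286.59 F [ 0.7 -0.3  0. ]
t 3.4 tray 170.8 32 wt 217.6 42 tipz 287.08 F [-0.5 -0.6 -0.2]
```

```bash
python3 -m inch '[[[0,0,0.001,0,0.0],[0,0,0.002,0,0.0],[0,0,0.003,0,0.0]]]'
python3 -m inch '[[[0,0,0.001,0,0.0],[0,0,0.001,0,0.0]]]'
python3 -m inch '[[[0,0,0.001,0,0.0],[0,0,0.001,0,0.0]]]'
python3 -m inch '[[[0,0,0.001,0,0.0],[0,0,0.001,0,0.0]]]'
```

```text
t: 3.7
ee_pos: [535.7, -3.4, 309.3]
tool_rot: [-0.0, 0.792, -0.61, 0.0]
ft_force: [0.3, 0.0, 1.1]
width: -0.1
t: 3.9
ee_pos: [535.7, -3.4, 308.1]
tool_rot: [0.0, 0.792, -0.61, -0.0]
ft_force: [0.4, 0.1, -0.3]
width: -0.3
t: 4.1
ee_pos: [535.7, -3.4, 307.2]
tool_rot: [0.0, 0.792, -0.61, -0.0]
ft_force: [0.6, -0.1, -1.2]
width: 0.1
t: 4.3
ee_pos: [535.7, -3.4, 306.2]
tool_rot: [0.0, 0.792, -0.61, -0.0]
ft_force: [-0.1, -0.1, -0.0]
width: 0.1
```

```bash
for i in 1 ; do python3 -m inch '[[[0,0,0.001,0,0.0],[0,0,0.001,0,0.0]]]'; done|grep -E "pos|force"
python3 -m inch '[[[0,0,0.001,0,0.0],[0,0,0.001,0,0.0]]]'|grep -E "pos|force"
```

```text
ee_pos: [535.7, -3.4, 305.2]
ft_force: [-0.0, -0.4, -0.4]
ee_pos: [535.8, -3.4, 304.4]
ft_force: [-0.2, -0.3, 0.4]
```

```bash
python3 -m inch '[[[0,0,0.001,0,0.0],[0,0,0.001,0,0.0]]]'|grep -E "pos|force"
python3 -m inch '[[[0,0,0.001,0,0.0],[0,0,0.001,0,0.0]]]'|grep -E "pos|force"
python3 m.py
```

```text
ee_pos: [535.9, -3.3, 303.8]
ft_force: [-0.5, 1.8, 5.8]
ee_pos: [535.9, -3.1, 303.0]
ft_force: [-0.5, 2.0, 5.9]
t 5.15 tray 169.9 32 wt 215.2 40 tipz 278.05 F [-0.5  2.6  6.4]
```

First contact came at TCP z of about 304.1 mm with about 5.8 N. So the pawl should clear at 297–298 and meet its stop at about 296.

```bash
python3 -m inch '[[[0,0,0.001,0,0.0],[0,0,0.002,0,0.0],[0,0,0.002,0,0.0]]]'|grep -E "pos|force"
python3 -m inch '[[[0,0,0.001,0,0.0],[0,0,0.001,0,0.0]]]'|grep -E "pos|force"
python3 m.py
```

```text
ee_pos: [536.0, -2.8, 301.2]
ft_force: [-0.4, 4.5, 7.0]
ee_pos: [536.1, -2.8, 300.2]
ft_force: [0.5, 4.5, 8.0]
t 5.7 tray 170.1 31 wt 217.3 37 tipz 275.23 F [0.8 4.8 7.6]
```

The side force of +4.5 N arises because the crown swings to +y as the tail goes down. I'll follow it to +y to relieve the friction, then go on pressing.

```bash
python3 -m inch '[[[-0.001,-0.0003,0,0,0.0],[-0.002,-0.0005,0,0,0.0]]]'|grep -E "pos|force"
python3 -m inch '[[[-0.0005,-0.0001,0.001,0,0.0],[-0.0005,-0.0001,0.001,0,0.0]]]'|grep -E "pos|force"
python3 m.py
```

```text
ee_pos: [535.9, -1.5, 299.8]
ft_force: [-0.2, -2.2, 4.1]
ee_pos: [535.8, -0.8, 298.2]
ft_force: [0.1, 0.6, 3.1]
t 6.15 tray 169.9 26 wt 217.1 34 tipz 273.18 F [ 1.5 -0.4  2.8]
```

```bash
python3 -m inch '[[[-0.0003,-0.0001,0.0005,0,0.0],[-0.0003,-0.0001,0.0005,0,0.0]]]'|grep -E "pos|force"
python3 m.py;python3 -m inch '[[[0,0,0,0,0],[0,0,0,0,0]]]'|grep -E "pos|force"; python3 m.py
```

```text
ee_pos: [535.7, -0.5, 297.6]
ft_force: [1.6, -0.8, 3.3]
t 6.4 tray 167.5 26 wt 214.9 32 tipz 272.69 F [ 2.2 -0.7  3.5]
ee_pos: [535.7, -0.5, 297.8]
ft_force: [2.1, -0.8, 3.3]
t 6.65 tray 165.8 25 wt 212.7 33 tipz 272.79 F [ 1.3 -1.   2.7]
```

The tray is sinking freely. I'll hold and track it.

```bash
python3 -m inch '[[[0,0,0,0,0],[0,0,0,0,0],[0,0,0,0,0],[0,0,0,0,0],[0,0,0,0,0]]]'|grep -E "pos|force"; python3 m.py;python3 -m inch '[[[0,0,0,0,0],[0,0,0,0,0],[0,0,0,0,0],[0,0,0,0,0],[0,0,0,0,0]]]'|grep -E "pos|force"; python3 m.py
```

```text
ee_pos: [535.7, -0.5, 297.8]
ft_force: [1.5, -0.2, 2.8]
t 7.2 tray 160.4 26 wt 208.2 29 tipz 272.77 F [ 1.4 -0.6  2.6]
ee_pos: [535.7, -0.5, 297.8]
ft_force: [2.2, -0.9, 2.8]
t 7.75 tray 155.9 26 wt 203.4 32 tipz 272.79 F [ 1.4 -0.8  3.1]
```

```bash
for k in 1; do python3 -m inch '[[[0,0,0,0,0],[0,0,0,0,0],[0,0,0,0,0],[0,0,0,0,0],[0,0,0,0,0]]]'|grep -E "force"; python3 m.py; python3 -m inch '[[[0,0,0,0,0],[0,0,0,0,0],[0,0,0,0,0],[0,0,0,0,0],[0,0,0,0,0]]]'|grep -E "pos|force"; python3 m.py;done
```

```text
ft_force: [1.5, 0.3, 4.3]
t 8.3 tray 149.4 26 wt 198.0 32 tipz 272.8 F [ 1.7 -0.4  3. ]
ee_pos: [535.7, -0.5, 297.8]
ft_force: [2.1, -0.8, 2.8]
t 8.85 tray 144.3 26 wt 192.5 32 tipz 272.78 F [ 1.3 -0.5  2.8]
```

```bash
python3 -m inch '[[[0,0,0,0,0],[0,0,0,0,0],[0,0,0,0,0],[0,0,0,0,0],[0,0,0,0,0]]]'|grep -E "force"; python3 m.py
```

```text
ft_force: [1.6, -0.5, 2.5]
t 9.4 tray 139.5 26 wt 186.6 32 tipz 272.77 F [ 2.1 -0.4  2.2]
```

```bash
python3 -m inch '[[[0,0,0,0,0],[0,0,0,0,0],[0,0,-0.02,0,0],[0,0,-0.045,0,0],[0,0,-0.045,0,0]]]'|grep -E "pos|force"; python3 m.py; python3 -m inch '[[[0,0,0,0,0],[0,0,0,0,0],[0,0,0,0,0],[0,0,0,0,0],[0,0,0,0,0]]]'|grep -E "pos|force"; python3 m.py; python3 -m inch '[[[0,0,0,0,0],[0,0,0,0,0],[0,0,0,0,0],[0,0,0,0,0],[0,0,0,0,0]]]'|grep -E "force"; python3 m.py
```

```text
ee_pos: [536.1, -0.5, 345.5]
ft_force: [0.3, -0.6, -1.0]
t 9.95 tray 133.8 57 wt 181.6 45 tipz 318.58 F [-0.3  0.2 -0.8]
ee_pos: [535.7, -0.5, 342.6]
ft_force: [0.1, 0.3, 0.8]
t 10.5 tray 132.6 88 wt 178.0 45 tipz 317.63 F [ 0.1 -0.9  0.1]
ft_force: [1.0, 0.8, 0.8]
t 11.05 tray 131.7 83 wt 178.5 45 tipz 317.77 F [-0.4 -1.3  0.4]
```

The tray has stopped at about 130 mm. I'll move the arm clear and check it unobstructed.

```bash
python3 -m inch '[[[0.025,0.03,-0.02,0,0],[0.055,0.07,-0.02,0,0],[0.085,0.11,-0.02,0,0],[0.115,0.15,-0.02,0,0],[0.145,0.19,-0.02,0,0]]]'|grep pos
python3 -m inch '[[[0.025,0.03,0,0,0],[0.05,0.06,0,0,0],[0.05,0.06,0,0,0]]]'|grep pos
python3 - <<'E'
from h import *
A=[];B=[];D=[]
for k in range(6):
    c=camera("top");f=lambda u0,u1,v0,v1:[world(c,u,v,rz=float(c["range_z"][v,u]))[2] for v in range(v0,v1) for u in range(u0,u1)]
    A.append([x for x in f(209,230,193,215) if 110<x<150]);B.append([x for x in f(190,200,196,206) if 138<x<149]);D.append([x for x in f(201,206,201,204) if 130<x<142])
for X in(A,B,D): print([round(float(np.median(x)),1) for x in X],[len(x) for x in X])
cv2.imwrite("pics/top3.png",c["img"][150:260,170:320,::-1].repeat(5,0).repeat(5,1));s=sense();print(s["t"],s["ee_pos"])
c=camera("side");cv2.imwrite("pics/side3.png",c["img"][120:290,150:360,::-1].repeat(3,0).repeat(3,1))
E
```

```text
ee_pos: [387.6, -190.4, 363.0]
ee_pos: [341.9, -255.6, 362.9]
[130.5, 130.7, 130.3, 130.8, 130.6, 130.2] [190, 190, 187, 191, 190, 189]
[144.7, 144.2, 144.4, 144.0, 144.0, 144.2] [37, 37, 35, 34, 36, 31]
[137.1, 137.3, 137.4, 137.2, 137.1, 137.8] [14, 14, 13, 13, 10, 14]
12.15 [ 344.50127937 -252.26984183  362.7701587 ]
```

View pics/top3.png

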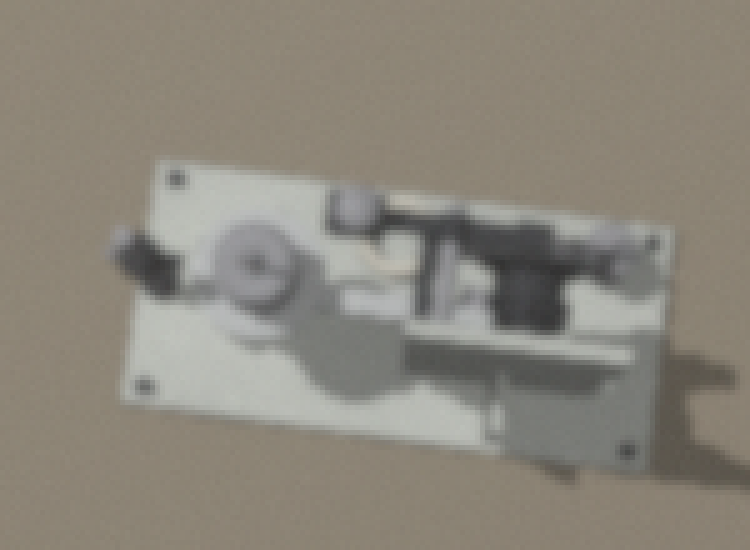

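View pics/side3.png

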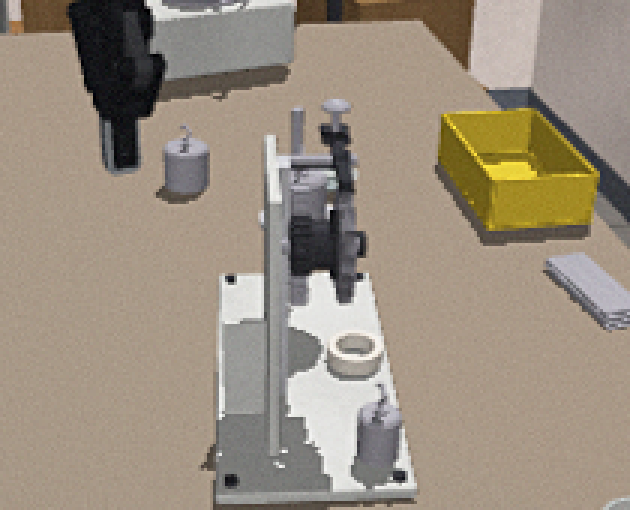

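The top view shows the tray beside the collar at crop (160,270), with the button at (358,207) as at the start. The side view shows the button back up at (335,105), and the bystanders look undisturbed. The tray held steady over six readings, about 4 mm below the pointer, so I'm handing in.

```bash
python3 -c "
from cell import *
print(job_done())"
```

```text
the job is handed in; nothing more can be done
None
```

I let the tray down four notches, and the dropped pawl now holds it about 4 mm below the pointer, inside the 8 mm limit. The job is handed in; it reports no verdict.

- **Pressing:** I found the button crown by feel at about z 279 mm and pressed it about 6.4 mm, which cleared the pawl short of its stop. Midway the button dragged sideways on the fingers, which took the force to about 9 N in total. I moved the tool with the crown to relieve this, and the hold needed only about 3 N.
- **Lowering:** The tray sank by itself at about 9–10 mm/s. I let go at about 137 mm, between notches, and the wheel locked at the next one.
- **Final height:** The tray's top reads 130.2–130.8 mm over six readings, with no drift. The pointer reads 134.3 mm from its collar and 135.2 mm from its blade, about 1 mm apart. The notch above, at 140 mm, would have been 5–6 mm too high, so this one is the nearest by a narrow margin.
- **Surroundings:** The arm stands well clear of the lift. The bystanders look unmoved in the last pictures; I did not measure their positions.

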